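# Reset the tripped breaker under its guard plate

### The job

One of the three breakers under the guard plate has tripped: its lever stands about half-way. Undo both captive wing screws (anticlockwise to the stop), lift the guard plate off by its handle and lay it flat on the open bench, then reset that breaker by pushing its lever toward the robot fully off until it meets the solid stop, and throw it fully on, away from the robot. Feel for the stops slowly and do not force or strike the lever, and leave the other two levers and the spanner and paint marker beside the unit as they are.

Things in the scene. Friction and masses are not known exactly. Their poses are not given: they have to be found in the camera images.
- unit: the fixed breaker unit: dark steel base plate 150 (its x) x 300 (its y) x 12 mm on the bench, with a grey pillar 42 mm wide, 145 mm high, at either end (centred 121 mm either side in its y); origin at the centre of its underside, on the bench; x points away from the robot, y to the robot's left, turned by up to 0.25 rad
- screw_l_wing (a point): the left wing screw: point on its vertical axis at mid height of the wing, 164 mm above the bench, on the left pillar. Wing: upright steel fin 9 mm thick (own x), 40 long (own y), 22 high, centred on the axis. Below it a clamp bar 12 mm wide, top 11 mm below this point, reaches 24 mm from the axis over the guard plate's end while tight. Axes turn with the screw
- screw_r_wing (a point): the right wing screw: point on its vertical axis at mid height of the wing, 164 mm above the bench, on the right pillar. Wing: upright steel fin 9 mm thick (own x), 40 long (own y), 22 high, centred on the axis. Below it a clamp bar 12 mm wide, top 11 mm below this point, reaches 24 mm from the axis over the guard plate's end while tight. Axes turn with the screw
- screw_l (a joint): turn of the left wing screw, rad: 0 = tight, wing along the unit's y; grows anticlockwise seen from above up to the stop at 1.6, where the wing lies along the unit's x; starts between 0 and 0.2. Its clamp bar leaves the guard plate at about 1.15. Friction 0.06 N m, it stays where it is left
- screw_r (a joint): turn of the right wing screw: as screw_l
- cover_handle (a point): middle of the black handle bar on the guard plate: bar 100 mm long (own y), 14 thick (own x), 12 high, its centre 34 mm above the plate's underside, 23 mm free height under it between two legs 40 mm either side of the middle. At first 174 mm above the bench
- cover_plate (a point): centre of the guard plate's 5 mm thickness, 31.5 mm below cover_handle; z is its upper side
- cover: guard plate: aluminium, 120 (own x) x 223 (own y) x 5 mm, flat underside, about 0.28 kg with handle; origin at the centre of the underside, at first 140 mm above the bench, in a shallow pocket (2 mm play) on the pillars. The bench left of the unit is kept free for it: a clear area at least 240 x 150 mm (x, y) around world x = 0.53, y = 0.28
- lever_1_tip (a point): centre of the free end of the lever of the tripped breaker: black, 30 mm wide (own y), 13 thick (own x), 80 long from its axle to this point (own z). Axle along the unit's y, 52 mm above the bench; housing top 60 mm above the bench, so about 70 mm of lever stands clear. Breakers stand side by side 60 mm apart, in varying order
- lever_2_tip (a point): centre of the free end of the lever of the breaker that is on: black, 30 mm wide (own y), 13 thick (own x), 80 long from its axle to this point (own z). Axle along the unit's y, 52 mm above the bench; housing top 60 mm above the bench, so about 70 mm of lever stands clear. Breakers stand side by side 60 mm apart, in varying order
- lever_3_tip (a point): centre of the free end of the lever of the breaker that is switched off on purpose: black, 30 mm wide (own y), 13 thick (own x), 80 long from its axle to this point (own z). Axle along the unit's y, 52 mm above the bench; housing top 60 mm above the bench, so about 70 mm of lever stands clear. Breakers stand side by side 60 mm apart, in varying order
- lever_1 (a joint): rad, 0 = upright, positive leans along the unit's +x (away from the robot) = ON, negative toward the robot = OFF. The tripped lever: starts between -0.1 and 0. Not yet reset, an inner catch blocks it toward ON somewhere between 0.04 and 0.46. Toward OFF it meets a solid stop somewhere between -0.4 and -0.8, different every time. After reset it swings over to ON, solid stop at 0.6. Stays where it is left
- lever_2 (a joint): rad, 0 = upright, positive leans along the unit's +x (away from the robot) = ON, negative toward the robot = OFF. ON, 0.55 to 0.6; must stay so
- lever_3 (a joint): rad, 0 = upright, positive leans along the unit's +x (away from the robot) = ON, negative toward the robot = OFF. OFF, -0.6 to -0.55; must stay so
- spanner_big: bystander: loose bright steel spanner 228 mm long, 7 mm high, lying on the bench farther back, to the left; origin at its centre on the underside
- marker: bystander: loose white paint marker 122 mm long, 17 mm thick, lying on the bench just behind the unit; origin at its centre on the underside
- breaker_1: the tripped breaker: grey housing 96 (x) x 46 (y) x 48 mm, origin at its underside's centre, 12 mm above the bench. Lever forces 50 mm from the axle, pushed along its arc: 2 to 4 N to move, a little stiffer near the off stop; 8 to 12 N against that stop releases the catch, silently, in the last 0.04 rad before the stop. Meet the stops slowly: over 60 N, pushed or struck, breaks it

How it is judged:
On the way, in this order (a step that is already met when the one before it is completed fails the run):
1. both wing screws are undone (beyond 1.15 rad) (value of joint each of screw_l, screw_r above 1.15 rad), for 0.1 s.
2. the guard plate lies flat on the bench, let go (height (world z) of cover_plate below 0.012 m and angle between cover_plate's own z axis and vertical below 0.08 rad and contact force between the fingers and cover below 0.2 N), for 0.2 s.
3. the tripped lever is pushed off (below -0.33 rad) (value of joint lever_1 below -0.33 rad), for 0.05 s.
At the end, for the whole second after the job is handed in: the reset lever and the one that was on stand on (above 0.5 rad), the one switched off is still off (below -0.5 rad), and the guard plate lies flat and still on the bench (its centre under 12 mm high, tilted under 0.08 rad), let go (all of step 2 and value of joint each of lever_1, lever_2 above 0.5 rad and value of joint lever_3 below -0.5 rad and linear speed of cover below 0.02 m/s); the robot touches nothing.
It fails at once if a lever that should stay was moved (value of joint lever_2 below 0.4 rad or value of joint lever_3 above -0.4 rad).
It fails at once if the tripped breaker or its lever was forced (over 60 N) (contact force between any of the fingers, the arm and breaker_1 above 60 N).
It fails at once if the spanner or the marker was moved more than 30 mm (distance of any of spanner_big, marker from where it was at the start of the episode above 0.03 m).
It also fails if it takes over 72 s, if anything falls off the work surface, if the arm or the gripper's body presses on something with over 40 N, if the wrist force passes 120 N, or if a joint passes its speed limit or range.

### The arm

A 6-joint arm with a two-finger parallel gripper is mounted at the origin on a cart in front of the work surface, level with it; the furniture and walls round the work are solid. World frame = base frame: x ahead of the robot, y to its left, z up, the work surface at z = 0. Lengths are in m, angles in rad, forces in N, time in s.
With the tool pointing down it reaches from about 0.35 to 0.975 m from the base axis. Payload 4.9 kg.
Tool frame: the origin (TCP) lies between the finger pads; the fingertips stand 17 mm ahead of it and the grasp point (between the pads) lies 2 mm behind it (manip.nose_length is the distance from the TCP to the fingertips, in m); z points along the fingers, y is the line along which they close (so a half turn about z gives the same grasp; the last joint's range is limited). The gripper opens to 85 mm and grips with 20 to 120 N. Pads are 22 mm wide; open, the fingers measure 114 mm over their backs; the gripper's body (76 mm by 85 mm) begins 54 mm behind the grasp point. The pads swing forward as they close: fully open they stand 13 mm farther back than shut.
Start: joints at [1.081, 0.053, 1.613, -0, 1.476, -0.119], TCP at [0.226, 0.583, 0.248] pointing down, gripper open.
Joint ranges: [-3.01, 3.01], [-1.01, 2.22], [0.06, 2.58], [-1.02, 4.17], [0.09, 2.62], [-3.14, 3.14]. Speed limits (rad/s): [2.57, 2.57, 3.14, 3.14, 3.14, 3.14].

### API

Orientations are given as a unit quaternion [w, x, y, z].
In Python, from plant import manip gives the robot as it stands. The module is installed in compiled form; this text tells all that it offers.
- The arm moves only by the tool apply_moves, never from a script. Its argument "moves" is a list of rows, each a list of 3 entries, a list of its own where there are three numbers: the turn, a rotation vector about the tool's x, y, z in rad, then the shift along the tool's x, y, z in cm, then the closure, from -1 (fully open) to 1 (shut), so that 0 is half open. A call has 1 to 20 rows; each row is the pose to reach, as a shift and turn from the pose commanded when the call began, along the tool's axes at that moment; what a row does not reach only later rows make up. A row lasts 1/10 s, in which the tool goes at most 50 mm and 8.59 degrees, less where a joint would pass 70% of its speed; a pose out of reach is approached as far as the arm can. A call with a gripper value outside its range is refused whole. The fingers move at their own pace and stop on an object; the grip force is fixed at half the most. Time passes only in rows, so rows that repeat a pose let the fingers close. It gives the time, the measured TCP pose, the force, the opening and the grip force at its end, in the units of the state.
- manip.state(): the state, without advancing time (a new reading comes with each control period).
- manip.grab_frame(name): name is "scene" or "top" or "wrist"; returns a dict with "image" (384x512x3 uint8, red, green, blue), "K" (3x3 intrinsics, pixels), "rvec" (rotation vector, rad) and "tvec" (3), from world to camera coordinates, as OpenCV has them. Camera axes: x right, y down, z forward; pixel columns grow to the right and rows downward; lengths in m; the calibration is good to about 2 mm. A picture is of the moment at which its call begins. There is no depth.
- manip.job_done(): hands the job in; it is judged then, once.
Trained networks look in a picture, given as the dict that the camera call returned (one of the last four; its "shot" number tells which), for a name from the list of things; names that differ only in an ending like _2 or _b are one class to them, and where a whole thing is asked for, a point or a joint stands for the part that bears it (a point fixed in the world has none). Each returns a list of dicts, best first, with "score" (0 to 1); they miss things now and then, are a little off and sometimes report something else, mostly with a low value. They report only what shows in the picture. A call takes as long as a camera call.
- manip.look_for(picture, label): "location" ([x, y, z] in m, in the coordinates of the camera as it stood for that picture, good to about 4 mm: the middle of the surface that is visible of it).
- manip.silhouettes(picture, label): "pixels" (384x512 bool, what is visible of it).
- manip.spot_point(picture, label): "location" ([x, y, z] in m, in the coordinates of the camera as it stood for that picture, good to about 4 mm: a listed point, or the origin of a listed thing).
The state is a dict: "time": time; "joint_pos": joint angles; "joint_vel": joint speeds; "joint_efforts": joint torques, N m; "tool_pos": TCP position; "tool_rot": TCP orientation; "contact_force": force on the tool from outside, world axes, zero at the start; "ft_torque": the same for the moment, N m; "gripper_width": opening from 0.0 (shut) to 1.0 (fully open); "grasp_force": force on a finger pad.
Only numpy, scipy, OpenCV 4.12 (cv2) and the standard library are available. Lean on these libraries where they do the work, as an engineer would, in place of code of your own. Each camera call takes 0.05 s, during which the arm holds its last target. There are 200 camera calls.

## Working session

There is one attempt and no reset: what is moved stays moved. The work goes in short steps, Python scripts to look and compute and a tool call to move; the robot and the scene stay as the last step left them, time stands still between calls to the robot, and variables do not carry over. Pictures are saved under pics/ and viewed, at most 10 in all, crops included, and the job is handed in when it is done.

Besides the shell and the picture viewer there is one more tool, called after "Call:" by a JSON object that holds its "name" and its "arguments", one argument or row to a line. apply_moves: Moves the arm, as the interface text tells. Its arguments: {"type":"object","properties":{"moves":{"type":"array"}},"required":["moves"]}

```bash
mkdir -p pics; cat > h.py <<'E'
import numpy as np, cv2
from plant import manip
from scipy.spatial.transform import Rotation as R
def c2w(p,x):
    M=cv2.Rodrigues(np.array(p["rvec"],float))[0]; return M.T@(np.array(x,float)-np.array(p["tvec"],float).ravel())
def spots(p,labels):
    for l in labels:
        for d in manip.spot_point(p,l)[:3]:
            print(l,np.round(c2w(p,d["location"]),4),round(d["score"],2))
def save(p,n): cv2.imwrite("pics/"+n+".png",p["image"][:,:,::-1])
def tool():
    s=manip.state(); q=s["tool_rot"]; return np.array(s["tool_pos"]),R.from_quat([q[1],q[2],q[3],q[0]]),s
def plan(pos,yaw=None):
    """shift in cm in tool axes and turn about tool z so tool y axis lies at world angle yaw (mod pi)"""
    p,r,s=tool(); m=r.as_matrix()
    print("shift cm",np.round(m.T@(np.array(pos)-p)*100,2))
    if yaw is not None:
        # desired: z down, y at yaw
        best=None
        for k in (0,1):
            a=yaw+k*np.pi; y=np.array([np.cos(a),np.sin(a),0]); z=np.array([0,0,-1.]); D=np.c_[np.cross(y,z),y,z]
            v=R.from_matrix(m.T@D).as_rotvec()
            print("turn",np.round(v,3),"j6",np.round(s["joint_pos"][5],2))
E
python3 - <<'E'
from h import *
print(manip.nose_length); p,r,s=tool(); print(r.as_matrix().round(3),s["gripper_width"])
for n in ("scene","top"):
    p=manip.grab_frame(n); save(p,n+"0"); print(n)
    spots(p,["unit","screw_l_wing","screw_r_wing","cover_handle","cover_plate","lever_1_tip","lever_2_tip","lever_3_tip","spanner_big","marker"])
E
```

```text
0.017
[[-0.932  0.362 -0.001]
 [ 0.362  0.932 -0.002]
 [ 0.    -0.002 -1.   ]] 1.0004955923184655
scene
screw_l_wing [0.5187 0.0546 0.1654] 0.49
screw_r_wing [ 0.5488 -0.1992  0.1632] 0.44
cover_handle [ 0.5348 -0.0726  0.1726] 0.79
cover_handle [0.6168 0.0149 0.0007] 0.37
cover_plate [ 0.5369 -0.0717  0.1385] 0.8
lever_2_tip [0.5178 0.0558 0.1617] 0.45
spanner_big [ 0.7061  0.1878 -0.004 ] 0.62
spanner_big [ 0.534  -0.0761  0.1711] 0.46
marker [ 6.176e-01  1.490e-02 -2.000e-04] 0.48
top
screw_l_wing [0.5201 0.0544 0.1631] 0.64
screw_r_wing [ 0.5468 -0.1966  0.1626] 0.52
cover_handle [ 0.5405 -0.0734  0.1761] 0.68
cover_handle [ 0.5345 -0.0734  0.1426] 0.4
cover_plate [ 0.535  -0.0728  0.1413] 0.73
lever_1_tip [ 0.5473 -0.1973  0.1641] 0.39
lever_1_tip [ 0.615   0.0146 -0.0029] 0.18
spanner_big [ 0.6154  0.0128 -0.0022] 0.75
spanner_big [ 0.7005  0.1897 -0.0025] 0.56
marker [ 0.6139  0.0137 -0.004 ] 0.68
```

View pics/scene0.png

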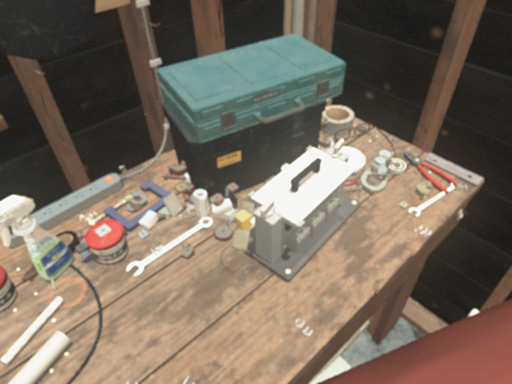

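View pics/top0.png

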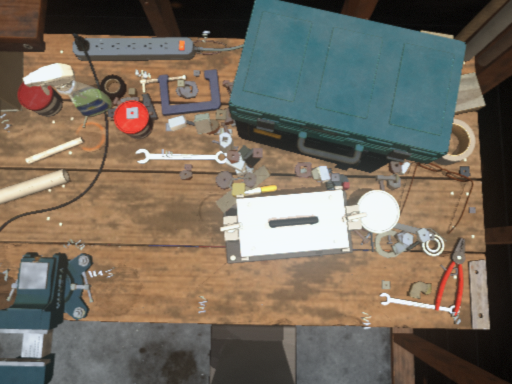

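```bash
python3 - <<'E'
from h import *
plan([0.53,-0.01,0.36],0.2)
E
```

```text
shift cm [-49.76 -44.22 -11.17]
turn [ 0. -0.  1.] j6 -0.12
turn [ 0.     0.    -2.142] j6 -0.12
```

Call:
{"name": "apply_moves", "arguments": {
  "moves": [
    [[0,0,0.1],[-2,-2,-5],-1],
    [[0,0,0.3],[-50,-44,-11],-1],
    [[0,0,0.5],[-50,-44,-11],-1],
    [[0,0,0.6],[-50,-44,-11],-1],
    [[0,0,0.8],[-50,-44,-11],-1],
    [[0,0,1.0],[-50,-44,-11],-1],
    [[0,0,1.0],[-50,-44,-11],-1],
    [[0,0,1.0],[-50,-44,-11],-1],
    [[0,0,1.0],[-50,-44,-11],-1],
    [[0,0,1.0],[-50,-44,-11],-1],
    [[0,0,1.0],[-50,-44,-11],-1],
    [[0,0,1.0],[-50,-44,-11],-1],
    [[0,0,1.0],[-50,-44,-11],-1],
    [[0,0,1.0],[-50,-44,-11],-1],
    [[0,0,1.0],[-50,-44,-11],-1],
    [[0,0,1.0],[-50,-44,-11],-1],
    [[0,0,1.0],[-50,-44,-11],-1],
    [[0,0,1.0],[-50,-44,-11],-1]
  ]
}}

```text
time: 2.9
tool_pos: [0.5326, -0.0076, 0.3583]
tool_rot: [-0.0, 0.632, 0.775, 0.0]
contact_force: [0.1, 0.4, -0.1]
gripper_width: 0.997
grasp_force: 0.0
```

```bash
python3 - <<'E'
from h import *
p,r,s=tool(); print(p,s["contact_force"])
p=manip.grab_frame("wrist"); save(p,"w1")
spots(p,["screw_l_wing","screw_r_wing","cover_handle","cover_plate"])
E
```

```text
[ 0.53263449 -0.00763728  0.35832945] [ 0.10233186  0.44492746 -0.09020385]
screw_l_wing [0.5255 0.0551 0.1635] 0.91
screw_l_wing [ 0.5334 -0.0726  0.142 ] 0.44
screw_r_wing [ 0.5511 -0.1993  0.1665] 0.84
cover_handle [ 0.5368 -0.0719  0.1754] 0.83
cover_handle [ 0.5327 -0.0722  0.1412] 0.51
cover_plate [ 0.5352 -0.0696  0.142 ] 0.74
```

View pics/w1.png

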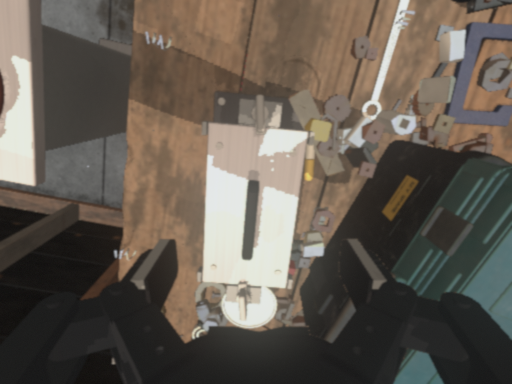

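```bash
cat >> h.py <<'E'
def ray(p,uv,z):
    K=np.array(p["K"]);M=cv2.Rodrigues(np.array(p["rvec"],float))[0];C=-M.T@np.array(p["tvec"],float).ravel()
    uv=np.atleast_2d(uv).astype(float); d=(M.T@np.linalg.inv(K)@np.c_[uv,np.ones(len(uv))].T).T
    return C+d*((z-C[2])/d[:,2])[:,None]
def proj(p,X): return cv2.projectPoints(np.atleast_2d(X).astype(float),np.array(p["rvec"],float),np.array(p["tvec"],float),np.array(p["K"],float),None)[0].reshape(-1,2)
E
python3 - <<'E'
from h import *
p=manip.grab_frame("wrist")
for l in ("screw_l","screw_r","cover_handle"):
    for d in manip.silhouettes(p,l)[:2]:
        m=d["pixels"]; ys,xs=np.nonzero(m); X=ray(p,np.c_[xs,ys],0.175)[:,:2]
        c,e,a=cv2.PCACompute2(X.astype(np.float32),None); v=e[0]
        print(l,round(d["score"],2),len(xs),c.round(4),"ang from y",round(np.arctan2(-v[0],v[1]),3) , np.sqrt(a.ravel()).round(4))
im=p["image"][:,:,::-1]
a=cv2.resize(im[85:140,225:300],None,fx=5,fy=5,interpolation=2); b=cv2.resize(im[275:330,205:280],None,fx=5,fy=5,interpolation=2)
cv2.imwrite("pics/w2.png",np.hstack([a,b]))
for w,z in (((.5215,.0545),.175),((.5495,-.198),.175)): print(proj(p,[*w,z]))
E
```

```text
screw_l 0.94 430 [[0.523  0.0548]] ang from y 0.24 [0.0103 0.0038]
screw_l 0.79 354 [[ 0.5492 -0.1829]] ang from y 0.173 [0.0154 0.0042]
screw_r 0.94 430 [[0.523  0.0548]] ang from y 0.24 [0.0103 0.0038]
screw_r 0.79 354 [[ 0.5492 -0.1829]] ang from y 0.173 [0.0154 0.0042]
cover_handle 0.68 14694 [[ 0.5337 -0.0502]] ang from y 0.109 [0.0581 0.0318]
[[258.55835654 113.63889138]]
[[241.42350321 308.330139  ]]
```

View pics/w2.png

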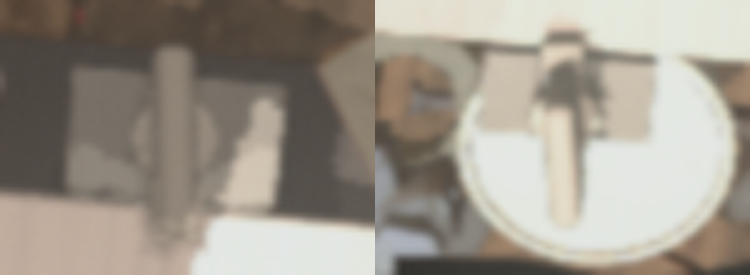

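```bash
python3 - <<'E'
from h import *
plan([0.522,0.0545,0.173],0.23)
E
```

```text
shift cm [ 6.41  0.18 18.53]
turn [ 0.    0.   -0.03] j6 -0.36
turn [ 0.    -0.     3.112] j6 -0.36
```

Call:
{"name": "apply_moves", "arguments": {
  "moves": [
    [[0,0,-0.03],[5,0.2,4],-1],
    [[0,0,-0.03],[6.4,0.2,9],-1],
    [[0,0,-0.03],[6.4,0.2,13],-1],
    [[0,0,-0.03],[6.4,0.2,16],-1],
    [[0,0,-0.03],[6.4,0.2,18.5],-1],
    [[0,0,-0.03],[6.4,0.2,18.5],-0.5],
    [[0,0,-0.03],[6.4,0.2,18.5],0],
    [[0,0,-0.03],[6.4,0.2,18.5],1],
    [[0,0,-0.03],[6.4,0.2,18.5],1],
    [[0,0,-0.03],[6.4,0.2,18.5],1],
    [[0,0,-0.03],[6.4,0.2,18.5],1],
    [[0,0,-0.03],[6.4,0.2,18.5],1]
  ]
}}

```text
time: 4.55
tool_pos: [0.5222, 0.054, 0.1752]
tool_rot: [0.0, 0.621, 0.784, -0.001]
contact_force: [-4.5, -0.5, 6.6]
gripper_width: 0.085
grasp_force: 60.1
```

```bash
python3 - <<'E'
from h import *
p,r,s=tool(); print(p,r.as_matrix().round(3)[:,1],s["contact_force"],s["ft_torque"],s["gripper_width"])
E
```

```text
[0.52217179 0.05401471 0.17515325] [ 0.974  0.228 -0.001] [-4.46904024 -0.52623795  6.64812017] [-0.16623724  0.87626503 -0.03160092] 0.08510193855749054
```

Call:
{"name": "apply_moves", "arguments": {
  "moves": [
    [[0,0,-0.12],[0,0,-0.1],1],
    [[0,0,-0.24],[0,0,-0.1],1],
    [[0,0,-0.36],[0,0,-0.1],1],
    [[0,0,-0.48],[0,0,-0.1],1],
    [[0,0,-0.6],[0,0,-0.1],1],
    [[0,0,-0.72],[0,0,-0.1],1],
    [[0,0,-0.84],[0,0,-0.1],1],
    [[0,0,-0.96],[0,0,-0.1],1],
    [[0,0,-1.08],[0,0,-0.1],1],
    [[0,0,-1.2],[0,0,-0.1],1],
    [[0,0,-1.32],[0,0,-0.1],1],
    [[0,0,-1.44],[0,0,-0.1],1],
    [[0,0,-1.44],[0,0,-0.1],1],
    [[0,0,-1.44],[0,0,-0.1],1]
  ]
}}

```text
time: 5.95
tool_pos: [0.5226, 0.0547, 0.1752]
tool_rot: [0.001, -0.048, 0.999, 0.0]
contact_force: [-2.4, 2.2, 3.2]
gripper_width: 0.088
grasp_force: 59.6
```

```bash
python3 - <<'E'
from h import *
p,r,s=tool(); y=r.as_matrix()[:,1]; print(p,np.arctan2(y[1],y[0]),s["contact_force"],s["ft_torque"],s["gripper_width"])
E
```

```text
[0.52259424 0.0547207  0.17518846] 1.6677241549191175 [-2.37676271  2.18082865  3.16165579] [0.50059521 0.1754902  0.05756599] 0.0883380404031589
```

```bash
python3 - <<'E'
from h import *
plan([0.5496,-0.198,0.175],0.17)
E
```

```text
shift cm [ -0.24 -25.41  -0.  ]
turn [1.000e-03 0.000e+00 1.498e+00] j6 -1.71
turn [-0.000e+00  1.000e-03 -1.644e+00] j6 -1.71
```

Call:
{"name": "apply_moves", "arguments": {
  "moves": [
    [[0,0,0],[0,0,-0.1],0],
    [[0,0,0],[0,0,-0.1],-0.4],
    [[0,0,0],[0,0,-0.1],-1],
    [[0,0,0],[0,0,-4],-1],
    [[0,0,0.14],[0,-2,-8],-1],
    [[0,0,0.28],[-0.2,-7,-8],-1],
    [[0,0,0.42],[-0.2,-12,-8],-1],
    [[0,0,0.56],[-0.2,-17,-8],-1],
    [[0,0,0.7],[-0.2,-22,-8],-1],
    [[0,0,0.84],[-0.2,-25.4,-8],-1],
    [[0,0,0.98],[-0.2,-25.4,-8],-1],
    [[0,0,1.12],[-0.2,-25.4,-8],-1],
    [[0,0,1.26],[-0.2,-25.4,-8],-1],
    [[0,0,1.4],[-0.2,-25.4,-8],-1],
    [[0,0,1.5],[-0.2,-25.4,-8],-1],
    [[0,0,1.5],[-0.2,-25.4,-8],-1],
    [[0,0,1.5],[-0.2,-25.4,-8],-1]
  ]
}}

```text
time: 7.65
tool_pos: [0.5494, -0.1983, 0.2542]
tool_rot: [-0.0, 0.644, 0.765, -0.0]
contact_force: [0.2, -0.6, -0.0]
gripper_width: 1.0
grasp_force: 0.0
```

```bash
python3 - <<'E'
from h import *
p=manip.grab_frame("wrist"); save(p,"w3")
spots(p,["screw_r_wing","cover_handle"])
for d in manip.silhouettes(p,"screw_r")[:2]:
        m=d["pixels"]; ys,xs=np.nonzero(m); X=ray(p,np.c_[xs,ys],0.175)[:,:2]
        c,e,a=cv2.PCACompute2(X.astype(np.float32),None); v=e[0]
        print(round(d["score"],2),len(xs),c.round(4),"ang from y",round(np.arctan2(-v[0],v[1]),3) , np.sqrt(a.ravel()).round(4))
plan([0.5496,-0.198,0.175],0.17)
E
```

```text
screw_r_wing [ 0.5525 -0.2007  0.1681] 0.89
cover_handle [ 0.5349 -0.0723  0.1735] 0.96
0.88 849 [[ 0.5492 -0.1914]] ang from y 0.224 [0.0123 0.0038]
shift cm [0.02 0.02 7.93]
turn [-0.     0.     0.001] j6 -0.64
turn [-0.    -0.    -3.141] j6 -0.64
```

View pics/w3.png

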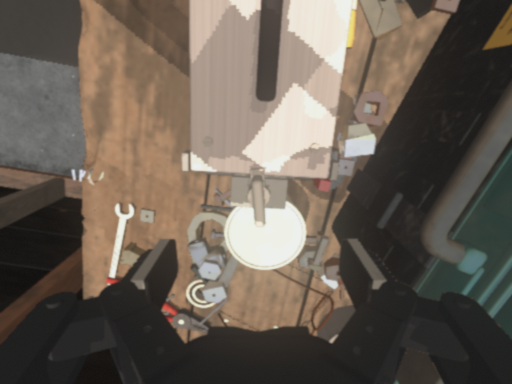

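Call:
{"name": "apply_moves", "arguments": {
  "moves": [
    [[0,0,-0.02],[0,0.1,3],-1],
    [[0,0,-0.02],[0,0.1,6],-1],
    [[0,0,-0.02],[0,0.1,7.8],-1],
    [[0,0,-0.02],[0,0.1,7.8],-0.5],
    [[0,0,-0.02],[0,0.1,7.8],0],
    [[0,0,-0.02],[0,0.1,7.8],1],
    [[0,0,-0.02],[0,0.1,7.8],1],
    [[0,0,-0.02],[0,0.1,7.8],1],
    [[0,0,-0.02],[0,0.1,7.8],1],
    [[0,0,-0.02],[0,0.1,7.8],1]
  ]
}}

```text
time: 8.85
tool_pos: [0.5497, -0.1985, 0.1779]
tool_rot: [-0.0, 0.637, 0.771, -0.001]
contact_force: [-5.5, 0.2, 6.3]
gripper_width: 0.084
grasp_force: 61.6
```

```bash
python3 - <<'E'
from h import *
p,r,s=tool(); y=r.as_matrix()[:,1]; print(p,np.arctan2(y[1],y[0]),s["contact_force"],s["ft_torque"],s["gripper_width"])
E
```

```text
[ 0.54974241 -0.19848392  0.1778806 ] 0.19020291435606898 [-5.46882276  0.16295571  6.29664298] [-0.0065966   0.99855945  0.08223905] 0.08417656643272356
```

Call:
{"name": "apply_moves", "arguments": {
  "moves": [
    [[0,0,-0.12],[0,0,-0.1],1],
    [[0,0,-0.24],[0,0,-0.1],1],
    [[0,0,-0.36],[0,0,-0.1],1],
    [[0,0,-0.48],[0,0,-0.1],1],
    [[0,0,-0.6],[0,0,-0.1],1],
    [[0,0,-0.72],[0,0,-0.1],1],
    [[0,0,-0.84],[0,0,-0.1],1],
    [[0,0,-0.96],[0,0,-0.1],1],
    [[0,0,-1.08],[0,0,-0.1],1],
    [[0,0,-1.2],[0,0,-0.1],1],
    [[0,0,-1.32],[0,0,-0.1],1],
    [[0,0,-1.46],[0,0,-0.1],1],
    [[0,0,-1.46],[0,0,-0.1],1],
    [[0,0,-1.46],[0,0,-0.1],1]
  ]
}}

```text
time: 10.25
tool_pos: [0.5487, -0.1997, 0.1779]
tool_rot: [-0.002, -0.039, 0.999, -0.002]
contact_force: [-8.4, -4.1, 3.0]
gripper_width: 0.084
grasp_force: 61.2
```

```bash
python3 - <<'E'
from h import *
p,r,s=tool(); y=r.as_matrix()[:,1]; print(p,np.arctan2(y[1],y[0]),s["contact_force"],s["ft_torque"],s["gripper_width"])
plan([0.5358,-0.0718,0.178],0.109)
E
```

```text
[ 0.54867831 -0.19972482  0.17790799] 1.6497776556752246 [-8.41591213 -4.14449382  2.96851368] [-0.76181489  1.25442783  0.04937492] 0.08397706665526679
shift cm [ 0.27 12.85 -0.05]
turn [-6.000e-03 -1.000e-03  1.541e+00] j6 -2.12
turn [ 1.000e-03 -6.000e-03 -1.601e+00] j6 -2.12
```

Call:
{"name": "apply_moves", "arguments": {
  "moves": [
    [[0,0,0],[0,0,-0.1],0],
    [[0,0,0],[0,0,-0.1],-0.4],
    [[0,0,0],[0,0,-0.1],-1],
    [[0,0,0],[0,0,-4],-1],
    [[0,0,0.14],[0.2,3,-7],-1],
    [[0,0,0.28],[0.2,8,-7],-1],
    [[0,0,0.42],[0.2,12.8,-7],-1],
    [[0,0,0.56],[0.2,12.8,-7],-1],
    [[0,0,0.7],[0.2,12.8,-7],-1],
    [[0,0,0.84],[0.2,12.8,-7],-1],
    [[0,0,0.98],[0.2,12.8,-7],-1],
    [[0,0,1.12],[0.2,12.8,-7],-1],
    [[0,0,1.26],[0.2,12.8,-7],-1],
    [[0,0,1.4],[0.2,12.8,-7],-1],
    [[0,0,1.54],[0.2,12.8,-7],-1],
    [[0,0,1.54],[0.2,12.8,-7],-1],
    [[0,0,1.54],[0.2,12.8,-7],-1]
  ]
}}

```text
time: 11.95
tool_pos: [0.5384, -0.0704, 0.2475]
tool_rot: [0.0, 0.666, 0.746, 0.0]
contact_force: [-0.7, -0.5, 0.5]
gripper_width: 1.0
grasp_force: 0.0
```

```bash
python3 - <<'E'
from h import *
p=manip.grab_frame("wrist"); 
spots(p,["cover_handle"])
p=manip.grab_frame("top")
for d in manip.silhouettes(p,"screw_r")[:3]:
        m=d["pixels"]; ys,xs=np.nonzero(m); X=ray(p,np.c_[xs,ys],0.17)[:,:2]
        c,e,a=cv2.PCACompute2(X.astype(np.float32),None); v=e[0]
        print(round(d["score"],2),len(xs),c.round(4),"ang from y",round(np.arctan2(-v[0],v[1]),3) , np.sqrt(a.ravel()).round(4))
plan([0.5358,-0.0718,0.172],0.109)
E
```

```text
cover_handle [ 0.5358 -0.0771  0.1721] 0.63
0.71 147 [[0.5233 0.0535]] ang from y -1.478 [0.0109 0.0044]
shift cm [-0.1  -0.27  7.53]
turn [ 0.    -0.     0.002] j6 -0.38
turn [ 0.     0.    -3.139] j6 -0.38
```

Call:
{"name": "apply_moves", "arguments": {
  "moves": [
    [[0,0,0],[-0.1,-0.3,3],-1],
    [[0,0,0],[-0.1,-0.3,6],-1],
    [[0,0,0],[-0.1,-0.3,7.5],-1],
    [[0,0,0],[-0.1,-0.3,7.5],-0.5],
    [[0,0,0],[-0.1,-0.3,7.5],0],
    [[0,0,0],[-0.1,-0.3,7.5],1],
    [[0,0,0],[-0.1,-0.3,7.5],1],
    [[0,0,0],[-0.1,-0.3,7.5],1],
    [[0,0,0],[-0.1,-0.3,7.5],1],
    [[0,0,0],[-0.1,-0.3,7.5],1]
  ]
}}

```text
time: 13.15
tool_pos: [0.5362, -0.0721, 0.1739]
tool_rot: [0.001, 0.667, 0.745, 0.0]
contact_force: [-1.8, 0.5, 7.0]
gripper_width: 0.147
grasp_force: 60.2
```

Call:
{"name": "apply_moves", "arguments": {
  "moves": [
    [[0,0,0],[0,0,-0.5],1],
    [[0,0,0],[0,0,-1],1],
    [[0,0,0],[0,0,-2],1],
    [[0,0,0],[0,0,-3],1],
    [[0,0,0],[0,0,-3],1]
  ]
}}

```text
time: 13.65
tool_pos: [0.5366, -0.0722, 0.2047]
tool_rot: [0.002, 0.667, 0.745, 0.001]
contact_force: [-0.1, -0.8, -2.6]
gripper_width: 0.152
grasp_force: 59.2
```

```bash
python3 - <<'E'
from h import *
p=manip.grab_frame("scene"); save(p,"s4"); print(tool()[0],tool()[2]["contact_force"])
spots(p,["cover_plate","lever_1_tip","lever_2_tip","lever_3_tip"])
plan([0.53,0.28,0.25],0.0)
E
```

```text
[ 0.53612883 -0.07211069  0.20373784] [ 0.55280872 -0.40767272 -2.55552079]
cover_plate [ 0.5374 -0.0713  0.1749] 0.62
lever_1_tip [ 0.5212 -0.0153  0.1345] 0.51
lever_3_tip [ 0.4897 -0.0761  0.1179] 0.53
shift cm [35.03  3.35 -4.82]
turn [-0.001 -0.     0.11 ] j6 -0.38
turn [ 0.000e+00 -1.000e-03 -3.032e+00] j6 -0.38
```

View pics/s4.png

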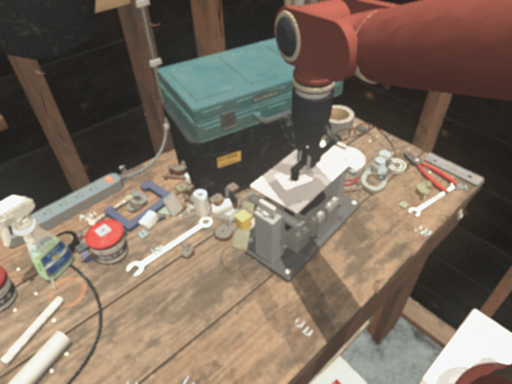

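```bash
python3 - <<'E'
from h import *
plan([0.53,0.28,0.26],np.pi/2)
E
```

```text
shift cm [35.03  3.35 -5.82]
turn [-0.000e+00 -1.000e-03 -1.461e+00] j6 -0.38
turn [-1.000e-03  0.000e+00  1.681e+00] j6 -0.38
```

Call:
{"name": "apply_moves", "arguments": {
  "moves": [
    [[0,0,0],[0,0,-2],1],
    [[0,0,0],[0,0,-4],1],
    [[0,0,0],[0,0,-6],1],
    [[0,0,-0.1],[3,0.2,-6],1],
    [[0,0,-0.2],[6,0.5,-6],1],
    [[0,0,-0.3],[9,0.8,-6],1],
    [[0,0,-0.4],[12,1.1,-6],1],
    [[0,0,-0.5],[15,1.4,-6],1],
    [[0,0,-0.6],[18,1.7,-6],1],
    [[0,0,-0.7],[21,2,-6],1],
    [[0,0,-0.8],[24,2.3,-6],1],
    [[0,0,-0.9],[27,2.6,-6],1],
    [[0,0,-1],[30,2.9,-6],1],
    [[0,0,-1.1],[33,3.2,-6],1],
    [[0,0,-1.2],[35,3.4,-6],1],
    [[0,0,-1.3],[35,3.4,-5],1],
    [[0,0,-1.4],[35,3.4,-3],1],
    [[0,0,-1.46],[35,3.4,-1],1],
    [[0,0,-1.46],[35,3.4,1],1],
    [[0,0,-1.46],[35,3.4,1],1]
  ]
}}

```text
time: 15.9
tool_pos: [0.5284, 0.2788, 0.1876]
tool_rot: [-0.004, 0.0, 1.0, -0.001]
contact_force: [-0.6, -0.2, -3.1]
gripper_width: 0.151
grasp_force: 59.1
```

```bash
python3 - <<'E'
from h import *
print(tool()[0])
plan([0.53,0.28,0.036],np.pi/2)
p=manip.grab_frame("scene"); q=manip.grab_frame("top"); save(q,"t5")
spots(p,["cover_plate"])
for x in (p,q): spots(x,["lever_1_tip","lever_2_tip","lever_3_tip"])
E
```

```text
[0.52838364 0.27879646 0.18764003]
shift cm [-0.28  0.17 15.16]
turn [-0.003 -0.008 -0.001] j6 -1.21
turn [-0.012  0.005  3.141] j6 -1.21
cover_plate [0.5248 0.278  0.1573] 0.74
cover_plate [ 0.5345 -0.0769 -0.0017] 0.58
lever_1_tip [ 0.5265 -0.0135  0.1391] 0.52
lever_3_tip [ 0.4922 -0.0784  0.1174] 0.55
lever_1_tip [ 0.5213 -0.0157  0.1332] 0.65
lever_2_tip [ 0.5882 -0.1276  0.119 ] 0.95
lever_3_tip [ 0.4904 -0.0763  0.1164] 0.92
```

View pics/t5.png

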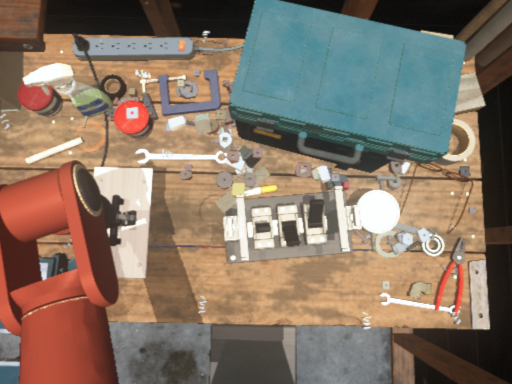

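Call:
{"name": "apply_moves", "arguments": {
  "moves": [
    [[-0.003,-0.008,0],[-0.2,0.1,3],1],
    [[-0.003,-0.008,0],[-0.2,0.1,6],1],
    [[-0.003,-0.008,0],[-0.2,0.1,9],1],
    [[-0.003,-0.008,0],[-0.2,0.1,12],1],
    [[-0.003,-0.008,0],[-0.2,0.1,14],1],
    [[-0.003,-0.008,0],[-0.2,0.1,14.6],1],
    [[-0.003,-0.008,0],[-0.2,0.1,15],1],
    [[-0.003,-0.008,0],[-0.2,0.1,15.2],1],
    [[-0.003,-0.008,0],[-0.2,0.1,15.4],1],
    [[-0.003,-0.008,0],[-0.2,0.1,15.4],1]
  ]
}}

```text
time: 17.35
tool_pos: [0.5335, 0.281, 0.0394]
tool_rot: [0.005, 0.0, 1.0, 0.002]
contact_force: [0.6, 0.2, -2.9]
gripper_width: 0.151
grasp_force: 59.1
```

Call:
{"name": "apply_moves", "arguments": {
  "moves": [
    [[0,0,0],[0,0,0.15],1],
    [[0,0,0],[0,0,0.3],1],
    [[0,0,0],[0,0,0.45],1],
    [[0,0,0],[0,0,0.45],1]
  ]
}}

```text
time: 17.75
tool_pos: [0.5331, 0.2808, 0.0341]
tool_rot: [0.004, 0.0, 1.0, 0.002]
contact_force: [0.9, -0.2, -1.0]
gripper_width: 0.148
grasp_force: 59.3
```

Touching now; release, rise and go near the tripped lever.

Call:
{"name": "apply_moves", "arguments": {
  "moves": [
    [[0,0,0],[0,0,0.1],0.5],
    [[0,0,0],[0,0,0.1],0],
    [[0,0,0],[0,0,0.1],-0.5],
    [[0,0,0],[0,0,0.1],-1],
    [[0,0,0],[0,0,0.1],-1],
    [[0,0,0],[0,0,-2],-1],
    [[0,0,0],[0,0,-5],-1],
    [[0,0,0],[0,0,-10],-1],
    [[0,0,0],[0,0,-15],-1],
    [[0,0,0],[0,0,-20],-1],
    [[0,0,0],[0,0,-25],1],
    [[0,0,0],[0,0,-25],1]
  ]
}}

```text
time: 18.95
tool_pos: [0.5343, 0.2813, 0.2946]
tool_rot: [0.012, 0.0, 1.0, 0.005]
contact_force: [0.5, -0.0, 1.1]
gripper_width: 0.689
grasp_force: 0.0
```

```bash
python3 - <<'E'
from h import *
p=manip.grab_frame("wrist");q=manip.grab_frame("top"); t=manip.grab_frame("scene"); print(tool()[0])
for x in (p,q,t): spots(x,["cover_plate","lever_1_tip","lever_2_tip","lever_3_tip","breaker_1","unit"])
plan([0.45,-0.01,0.2],np.pi/2+.109)
E
```

```text
[0.53063554 0.27990131 0.28346797]
cover_plate [ 0.5332  0.2817 -0.0006] 0.92
lever_3_tip [0.525  0.0539 0.164 ] 0.71
unit [ 0.5395 -0.0717  0.0032] 0.56
unit [ 0.6166  0.0145 -0.0016] 0.3
cover_plate [0.533  0.2773 0.0053] 0.6
lever_1_tip [ 0.5189 -0.0145  0.1336] 0.68
lever_2_tip [ 0.5852 -0.1297  0.1205] 0.92
lever_3_tip [ 0.4914 -0.0755  0.118 ] 0.78
breaker_1 [ 0.5337 -0.0117  0.0095] 0.63
unit [ 0.5345 -0.0735  0.001 ] 0.7
cover_plate [0.5328 0.2829 0.0018] 0.73
lever_1_tip [ 0.5361 -0.078  -0.0027] 0.69
lever_1_tip [ 0.5243 -0.0145  0.1393] 0.59
lever_2_tip [ 0.5856 -0.1256  0.1206] 0.89
lever_3_tip [ 0.4908 -0.078   0.12  ] 0.5
breaker_1 [ 0.4906 -0.0772  0.1227] 0.74
breaker_1 [ 0.5248 -0.0115  0.0118] 0.59
unit [ 0.5381 -0.078   0.0016] 0.81
shift cm [  8.13 -29.03   8.23]
turn [ 0.003  0.008 -0.11 ] j6 -1.21
turn [ 0.013 -0.004  3.032] j6 -1.21
```

```bash
python3 - <<'E'
from h import *
plan([0.5293,-0.0124,0.25],.109)
E
```

```text
shift cm [  0.16 -29.25   3.3 ]
turn [0.008 0.004 1.461] j6 -1.21
turn [-0.005  0.009 -1.681] j6 -1.21
```

Call:
{"name": "apply_moves", "arguments": {
  "moves": [
    [[0,0,0.1],[0,-2,0],-0.4],
    [[0,0,0.22],[0,-5,0],-0.4],
    [[0,0,0.35],[0,-9,0],-0.4],
    [[0,0,0.48],[0,-13,0],-0.4],
    [[0,0,0.61],[0,-17,0],-0.4],
    [[0,0,0.74],[0,-21,0],-0.4],
    [[0,0,0.87],[0.1,-25,1],-0.4],
    [[0,0,1.0],[0.1,-28,2],-0.4],
    [[0,0,1.13],[0.2,-29.2,3],-0.4],
    [[0,0,1.26],[0.2,-29.2,3.3],-0.4],
    [[0,0,1.39],[0.2,-29.2,3.3],-0.4],
    [[0.008,0.004,1.46],[0.2,-29.2,3.3],-0.4],
    [[0.008,0.004,1.46],[0.2,-29.2,3.3],-0.4],
    [[0.008,0.004,1.46],[0.2,-29.2,3.3],-0.4]
  ]
}}

```text
time: 21.4
tool_pos: [0.5289, -0.0119, 0.25]
tool_rot: [0.0, 0.667, 0.745, 0.0]
contact_force: [0.1, -0.1, -0.4]
gripper_width: 0.698
grasp_force: 0.0
```

```bash
python3 - <<'E'
from h import *
p=manip.grab_frame("wrist"); save(p,"w6"); print(tool()[0],tool()[2]["gripper_width"],tool()[1].as_matrix().round(3))
spots(p,["lever_1_tip","lever_2_tip","lever_3_tip","breaker_1"])
plan([0.5293,-0.0124,0.112],.109)
E
```

```text
[ 0.52890817 -0.01188115  0.25002776] 0.6985105672230716 [[-0.111  0.994  0.001]
 [ 0.994  0.111  0.   ]
 [-0.     0.001 -1.   ]]
lever_1_tip [ 0.5264 -0.0137  0.1269] 0.75
lever_2_tip [ 0.5856 -0.1272  0.1172] 0.7
lever_3_tip [ 0.4925 -0.0762  0.1179] 0.74
breaker_1 [ 0.5303 -0.0139  0.0094] 0.61
shift cm [-0.06  0.03 13.79]
turn [0.001 0.    0.002] j6 -0.27
turn [-0.00e+00  1.00e-03 -3.14e+00] j6 -0.27
```

View pics/w6.png

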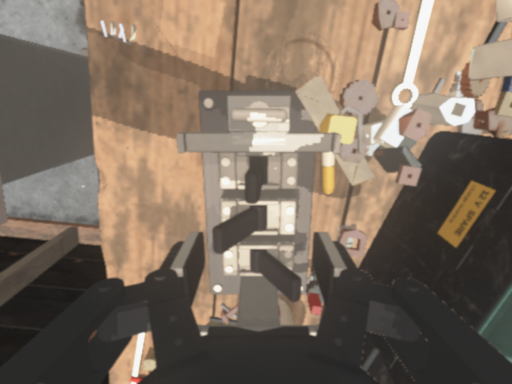

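Call:
{"name": "apply_moves", "arguments": {
  "moves": [
    [[0,0,0],[0,0,3],-0.4],
    [[0,0,0],[0,0,6],-0.4],
    [[0,0,0],[0,0,9],-0.4],
    [[0,0,0],[0,0,12],-0.4],
    [[0,0,0],[0,0,13.5],-0.4],
    [[0,0,0],[0,0,14.4],-0.4],
    [[0,0,0],[0,-0.5,14.4],-0.4],
    [[0,0,0],[0,-1,14.4],-0.4],
    [[0,0,0],[0,-1.5,14.4],-0.4],
    [[0,0,0],[0,-1.5,14.4],-0.4]
  ]
}}

```text
time: 22.65
tool_pos: [0.5142, -0.0137, 0.1072]
tool_rot: [0.001, 0.667, 0.745, 0.001]
contact_force: [0.6, 0.2, 0.2]
gripper_width: 0.697
grasp_force: 0.0
```

Call:
{"name": "apply_moves", "arguments": {
  "moves": [
    [[0,0,0],[0,-0.3,0],-0.4],
    [[0,0,0],[0,-0.6,0],-0.4],
    [[0,0,0],[0,-0.9,0],-0.4],
    [[0,0,0],[0,-1.1,0],-0.4],
    [[0,0,0],[0,-1.3,0],-0.4],
    [[0,0,0],[0,-1.5,0],-0.4],
    [[0,0,0],[0,-1.7,0],-0.4],
    [[0,0,0],[0,-1.9,0],-0.4],
    [[0,0,0],[0,-2.1,0],-0.4],
    [[0,0,0],[0,-2.1,0],-0.4]
  ]
}}

```text
time: 23.65
tool_pos: [0.4931, -0.0159, 0.106]
tool_rot: [0.0, 0.667, 0.745, 0.0]
contact_force: [1.2, -0.3, -0.3]
gripper_width: 0.699
grasp_force: 0.9
```

Call:
{"name": "apply_moves", "arguments": {
  "moves": [
    [[0,0,0],[0,-0.15,0],-0.4],
    [[0,0,0],[0,-0.3,0],-0.4],
    [[0,0,0],[0,-0.45,0],-0.4],
    [[0,0,0],[0,-0.6,0],-0.4],
    [[0,0,0],[0,-0.6,0],-0.4]
  ]
}}

```text
time: 24.15
tool_pos: [0.487, -0.0166, 0.1059]
tool_rot: [0.0, 0.667, 0.745, -0.0]
contact_force: [2.9, -0.5, -0.9]
gripper_width: 0.697
grasp_force: 1.0
```

Call:
{"name": "apply_moves", "arguments": {
  "moves": [
    [[0,0,0],[0,-0.15,0],-0.4],
    [[0,0,0],[0,-0.3,0],-0.4],
    [[0,0,0],[0,-0.45,0],-0.4],
    [[0,0,0],[0,-0.6,0],-0.4],
    [[0,0,0],[0,-0.6,0],-0.4]
  ]
}}

```text
time: 24.65
tool_pos: [0.4809, -0.0172, 0.1059]
tool_rot: [-0.0, 0.667, 0.745, -0.0]
contact_force: [2.1, 0.3, 1.1]
gripper_width: 0.698
grasp_force: 0.9
```

Call:
{"name": "apply_moves", "arguments": {
  "moves": [
    [[0,0,0],[0,-0.15,0],-0.4],
    [[0,0,0],[0,-0.3,0],-0.4],
    [[0,0,0],[0,-0.45,0],-0.4],
    [[0,0,0],[0,-0.6,0],-0.4],
    [[0,0,0],[0,-0.6,0],-0.4]
  ]
}}

```text
time: 25.15
tool_pos: [0.4774, -0.0179, 0.1072]
tool_rot: [0.003, 0.667, 0.745, 0.002]
contact_force: [8.6, 1.0, -0.7]
gripper_width: 0.703
grasp_force: 3.4
```

```bash
python3 - <<'E'
from h import *
p=manip.grab_frame("wrist");q=manip.grab_frame("scene"); t=manip.grab_frame("top"); s=tool()[2]; print(s["tool_pos"],s["contact_force"],s["gripper_width"])
for x in (p,q,t): spots(x,["lever_1_tip","lever_3_tip"]);print()
save(p,"w7")
E
```

```text
[ 0.47737557 -0.0178571   0.1072025 ] [ 8.09190212  1.56428985 -1.29898059] 0.6988081968476502
lever_1_tip [ 0.4842 -0.0187  0.1167] 0.87

lever_1_tip [ 0.487  -0.0176  0.1204] 0.65
lever_3_tip [ 0.492  -0.0764  0.1181] 0.37

lever_1_tip [ 0.5301 -0.009   0.0091] 0.66
```

View pics/w7.png

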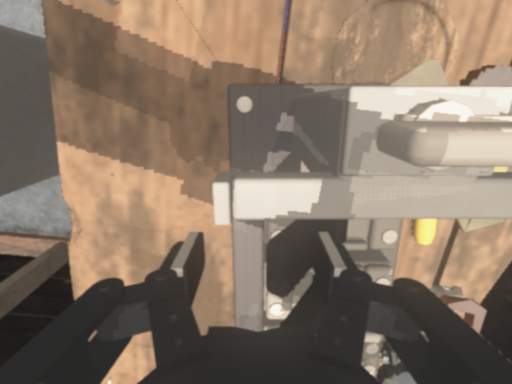

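Call:
{"name": "apply_moves", "arguments": {
  "moves": [
    [[0,0,0],[0,-0.1,0],-0.4],
    [[0,0,0],[0,-0.2,0],-0.4],
    [[0,0,0],[0,-0.3,0],-0.4],
    [[0,0,0],[0,-0.3,0],-0.4],
    [[0,0,0],[0,-0.3,0],-0.4]
  ]
}}

```text
time: 26.1
tool_pos: [0.4759, -0.0182, 0.1081]
tool_rot: [0.004, 0.667, 0.745, 0.004]
contact_force: [11.8, 2.5, -1.1]
gripper_width: 0.701
grasp_force: 4.8
```

Call:
{"name": "apply_moves", "arguments": {
  "moves": [
    [[0,0,0],[0,-0.1,0],-0.4],
    [[0,0,0],[0,-0.2,0],-0.4],
    [[0,0,0],[0,-0.3,0],-0.4],
    [[0,0,0],[0,-0.4,0],-0.4],
    [[0,0,0],[0,-0.4,0],-0.4]
  ]
}}

```text
time: 26.6
tool_pos: [0.4739, -0.0187, 0.1095]
tool_rot: [0.006, 0.667, 0.745, 0.005]
contact_force: [16.4, 2.8, 0.1]
gripper_width: 0.702
grasp_force: 6.7
```

Call:
{"name": "apply_moves", "arguments": {
  "moves": [
    [[0,0,0],[0,0.5,0],-0.4],
    [[0,0,0],[0,1.2,0],-0.4],
    [[0,0,0],[0,2,0],-0.4],
    [[0,0,0],[0,2.8,0],-0.4],
    [[0,0,0],[0,3.2,0],-0.4],
    [[0,0,0],[0,3.5,0],-0.4],
    [[0,0,0],[0,3.8,0],-0.4],
    [[0,0,0],[0,4.1,0],-0.4],
    [[0,0,0],[0,4.4,0],-0.4],
    [[0,0,0],[0,4.7,0],-0.4],
    [[0,0,0],[0,5,0],-0.4],
    [[0,0,0],[0,5.3,0],-0.4],
    [[0,0,0],[0,5.6,0],-0.4],
    [[0,0,0],[0,6,0],-0.4],
    [[0,0,0],[0,6.4,0],-0.4],
    [[0,0,0],[0,6.8,0],-0.4],
    [[0,0,0],[0,6.8,0],-0.4]
  ]
}}

```text
time: 28.3
tool_pos: [0.5367, -0.0111, 0.106]
tool_rot: [0.001, 0.667, 0.745, 0.001]
contact_force: [0.1, -0.1, -0.6]
gripper_width: 0.7
grasp_force: 0.0
```

Call:
{"name": "apply_moves", "arguments": {
  "moves": [
    [[0,0,0],[0,0.3,0],-0.4],
    [[0,0,0],[0,0.6,0],-0.4],
    [[0,0,0],[0,0.9,0],-0.4],
    [[0,0,0],[0,1.2,0],-0.4],
    [[0,0,0],[0,1.5,0],-0.4],
    [[0,0,0],[0,1.8,0],-0.4]
  ]
}}

```text
time: 28.9
tool_pos: [0.5539, -0.0092, 0.1059]
tool_rot: [-0.0, 0.667, 0.745, -0.0]
contact_force: [-1.7, 0.0, 2.2]
gripper_width: 0.7
grasp_force: 1.3
```

Call:
{"name": "apply_moves", "arguments": {
  "moves": [
    [[0,0,0],[0,0.2,0],-0.4],
    [[0,0,0],[0,0.4,0],-0.4],
    [[0,0,0],[0,0.6,0],-0.4],
    [[0,0,0],[0,0.8,0],-0.4]
  ]
}}

```text
time: 29.3
tool_pos: [0.5619, -0.0083, 0.1059]
tool_rot: [0.0, 0.667, 0.745, 0.0]
contact_force: [-2.1, 0.0, 1.9]
gripper_width: 0.701
grasp_force: 1.2
```

Call:
{"name": "apply_moves", "arguments": {
  "moves": [
    [[0,0,0],[0,0.2,0],-0.4],
    [[0,0,0],[0,0.4,0],-0.4],
    [[0,0,0],[0,0.6,0],-0.4],
    [[0,0,0],[0,0.8,0],-0.4]
  ]
}}

```text
time: 29.7
tool_pos: [0.5694, -0.0074, 0.1053]
tool_rot: [-0.0, 0.667, 0.745, -0.0]
contact_force: [-2.4, 0.1, -0.3]
gripper_width: 0.697
grasp_force: 0.9
```

Call:
{"name": "apply_moves", "arguments": {
  "moves": [
    [[0,0,0],[0,0.2,0],-0.4],
    [[0,0,0],[0,0.4,0],-0.4],
    [[0,0,0],[0,0.6,0],-0.4],
    [[0,0,0],[0,0.6,0],-0.4]
  ]
}}

```text
time: 30.1
tool_pos: [0.5761, -0.0067, 0.1061]
tool_rot: [0.0, 0.667, 0.745, 0.0]
contact_force: [-0.6, 0.2, 0.3]
gripper_width: 0.7
grasp_force: 0.5
```

Call:
{"name": "apply_moves", "arguments": {
  "moves": [
    [[0,0,0],[0,0.15,0],-0.4],
    [[0,0,0],[0,0.3,0],-0.4],
    [[0,0,0],[0,0.45,0],-0.4],
    [[0,0,0],[0,0.45,0],-0.4]
  ]
}}

```text
time: 30.5
tool_pos: [0.58, -0.0063, 0.1059]
tool_rot: [-0.0, 0.667, 0.745, -0.0]
contact_force: [-2.4, -0.6, 1.4]
gripper_width: 0.697
grasp_force: 1.4
```

```bash
python3 - <<'E'
from h import *
for n in ("wrist","scene","top"): spots(manip.grab_frame(n),["lever_1_tip","lever_2_tip","lever_3_tip"])
E
```

```text
lever_1_tip [ 0.5776 -0.008   0.114 ] 0.62
lever_1_tip [0.5243 0.0527 0.1652] 0.15
lever_1_tip [ 0.5769 -0.0097  0.1232] 0.51
lever_2_tip [ 0.5864 -0.1293  0.1209] 0.68
lever_3_tip [ 0.4906 -0.0754  0.1186] 0.73
lever_1_tip [0.5349 0.2832 0.0022] 0.51
lever_2_tip [ 0.5856 -0.1274  0.1239] 0.79
lever_3_tip [ 0.4886 -0.079   0.1184] 0.4
```

Call:
{"name": "apply_moves", "arguments": {
  "moves": [
    [[0,0,0],[0,0.15,0],-0.4],
    [[0,0,0],[0,0.3,0],-0.4],
    [[0,0,0],[0,0.4,0],-0.4],
    [[0,0,0],[0,0.4,0],-0.4]
  ]
}}

```text
time: 31.5
tool_pos: [0.5809, -0.0061, 0.1052]
tool_rot: [-0.003, 0.667, 0.745, -0.003]
contact_force: [-14.0, -1.6, 6.5]
gripper_width: 0.7
grasp_force: 7.8
```

Solid ON stop met at 14 N. Back off and rise.

Call:
{"name": "apply_moves", "arguments": {
  "moves": [
    [[0,0,0],[0,-0.7,0],-0.4],
    [[0,0,0],[0,-1.2,0],-0.4],
    [[0,0,0],[0,-1.2,-1],-0.4],
    [[0,0,0],[0,-1.2,-4],-0.4],
    [[0,0,0],[0,-1.2,-8],-0.4],
    [[0,0,0],[0,-1.2,-12],-0.4],
    [[0,0,0],[0,-1.2,-16],-0.4],
    [[0,0,0],[0,-1.2,-16],-0.4],
    [[0,0,0],[0,-1.2,-16],-0.4]
  ]
}}

```text
time: 32.4
tool_pos: [0.5733, -0.0072, 0.2687]
tool_rot: [0.002, 0.667, 0.745, 0.002]
contact_force: [-0.2, -0.6, -0.4]
gripper_width: 0.701
grasp_force: 0.0
```

```bash
python3 - <<'E'
from h import *
for n in ("wrist","scene","top"): 
    p=manip.grab_frame(n); spots(p,["lever_1_tip","lever_2_tip","lever_3_tip","cover_plate"]); n=="wrist" and save(p,"w8")
E
```

```text
lever_1_tip [ 0.5755 -0.0108  0.1166] 0.57
lever_2_tip [ 0.5837 -0.1252  0.1209] 0.89
lever_3_tip [ 0.495  -0.078   0.1182] 0.93
lever_1_tip [ 0.5729 -0.0127  0.1205] 0.62
lever_2_tip [ 0.5855 -0.1286  0.1207] 0.6
lever_3_tip [ 0.4918 -0.0787  0.1206] 0.6
cover_plate [5.321e-01 2.810e-01 1.000e-04] 0.92
cover_plate [ 0.5274 -0.0115  0.0122] 0.58
lever_2_tip [ 0.5866 -0.1267  0.1222] 0.75
cover_plate [0.533  0.2768 0.0017] 0.62
```

View pics/w8.png

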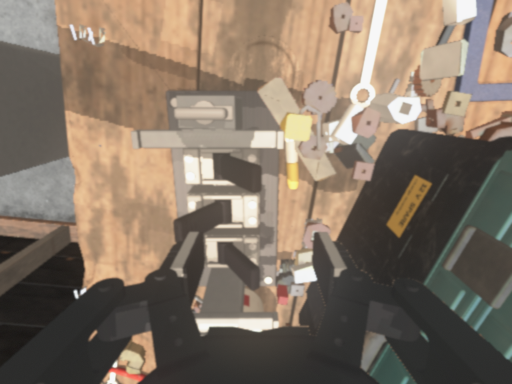

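The picture shows the reset lever at (238,170) leaning on, parallel to the lever that was on at (240,265). The off lever at (203,218) has not moved, and neither has the marker at (291,165).

```bash
python3 -c "
from plant import manip
print(manip.job_done())"
```

```text
the job is handed in; nothing more can be done
None
```

I handed the job in at about 33 s: both wing screws are undone, the guard plate lies flat on the bench, and the tripped breaker was pushed to its off stop (about 17 N) and thrown fully on (about 14 N); the other two levers and the marker looked unmoved, I did not re-measure the spanner, and no verdict came back.

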